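# Turn a small wine cask by its crank and hold the moisture gauge on the marked stave

### The job

Wind the hand crank of the cask cradle clockwise, as seen from above, until the burnt ring on the cask has come round to the very top. Then take the moisture gauge out of its wooden holder and press its sprung tip gently on the wood inside the ring, gauge upright, until the tip is about half way in, and finish while still holding it there in the gripper. Turn the cask only by its crank, do not jab it, and leave everything else on the table where it stands.

Things in the scene. Friction and masses are not known exactly. Their poses are not given: they have to be found in the camera images.
- cradle: fixed cradle on a dark wooden base board 180 x 490 x 25 mm that carries the cask and, at the board's -y end, a grey gearbox with the crank. Origin: table level, right under the middle of the cask; x across the cask (away from the robot), y along the cask's axis, z up. Two end posts 28 mm thick rise to 155 mm, at y = +134 and -132 mm; the gearbox is 100 x 150 mm, its top at 97 mm
- cask: oak cask lying along the cradle's y axis, 170 mm in diameter at its middle (cylindrical for 70 mm) and 210 mm long, with dark hoops. Origin: its centre, on its axle, 125 mm above the table; its z axis points from there to the ring. It stays where it is left. A cork bung, 34 mm across and 8 mm proud, sits 100 degrees round from the ring: not the ring
- mark (a point): centre of the burnt ring on the cask's belly, midway along it: a dark thin circle 31 mm across (21 mm inside), nearly flush with the wood. At the start it faces away from the robot (+x side), a quarter turn or so from the top; when it is at the top it is 210 mm above the table. This point's z axis points out of the wood
- crank (a joint): crank angle (rad): 0 when the ring is exactly on top, -7 to -9.4 at the start, growing clockwise seen from above. Five crank turns turn the cask once, the ring coming up from the far side and over towards the robot. Light friction (1 to 3 N at the knob); it stays where it is left. Stops at -11 and +2
- crank_axis (a point): point on the crank's vertical axis, at the gearbox's top, 97 mm above the table; the cradle's z axis is the crank's axis
- crank_knob (a point): grip point on the crank's black upright knob, 55 mm from the crank's axis: a cylinder 24 mm in diameter and 43 mm tall, spinning freely on its pin; this point is on its axis, 134 mm above the table, 25.5 mm above its foot (the crank's flat steel arm is under it) and 17.5 mm under its top
- holder: fixed wooden block 90 x 75 x 60 mm (x, y, z) with an upright through hole 25 mm wide in its middle, in which the gauge stands. Origin: centre of its underside
- gauge: loose moisture gauge, about 0.17 kg, standing tip down in the holder: a grey box 42 x 30 x 80 mm (x, y, z) with a display on both wide faces, under it a steel neck 20 mm across and 20 mm long, then the sprung tip. Origin: centre of the box's underside, at the holder's top, 60 mm above the table; z up along the gauge. Grip it across its 30 mm, about 50 mm above its origin
- gauge_tip (a point): lower end of the gauge's sprung tip, a round-ended steel pin 8 mm in diameter on the gauge's z axis, 45 mm below the gauge's origin when fully out
- plunger (a joint): how far the sprung tip is pushed in (m), 0 fully out to 0.020 fully in; its spring takes 0.7 N to start and 350 N/m, so about 4.2 N half way (0.010) and 7.7 N at the stop
- bottle: bystander, loose, to be left where it is: green wine bottle, 74 mm across and 290 mm tall, standing behind on the left; origin at the centre of its underside
- jar: bystander, loose, to be left where it is: amber glass jar, 68 mm across and 85 mm tall; origin at the centre of its underside
- torch: bystander, loose, to be left where it is: black torch standing on its 42 mm head, 115 mm tall; origin at the centre of its underside
- mallet: bystander, loose, to be left where it is: wooden mallet lying down: head 85 mm long and 48 mm thick, handle 20 mm thick; origin at table level under the middle of its 225 mm length, roughly
- bung: bystander, loose, to be left where it is: loose cork bung, 42 mm across and 38 mm tall; origin at the centre of its underside
- cup: bystander, loose, to be left where it is: white cup, 74 mm across and 85 mm tall; origin at the centre of its underside
- can: bystander, loose, to be left where it is: plain steel can, 72 mm across and 110 mm tall; origin at the centre of its underside
Things that resemble listed ones, but are neither listed nor needed, are in the scene too. What is shaped like the holder but blue is not meant. Leave any purple look-alike of the gauge alone.

How it is judged:
On the way, in this order (a step that is already met when the one before it is completed fails the run):
1. the ring is brought to the top with the crank while the gauge stands in its holder (angle between mark's own z axis and vertical below 0.2 rad and distance between gauge and holder below 0.07 m), for 0.2 s.
2. the gauge is lifted out of its holder in the gripper (z of gauge in the frame of holder above 0.11 m and contact force between the fingers and gauge above 2 N), for 0.2 s.
At the end, for the whole second after the job is handed in: The gauge is in the gripper, upright within 0.15 rad and still, its tip touching the cask within 12 mm of the ring's centre with 0.8 to 8 N, pushed in 3 to 17 mm of its 20; the ring is within 0.2 rad of the top (distance between gauge_tip and mark below 0.012 m and angle between mark's own z axis and vertical below 0.2 rad and angle between gauge's own z axis and vertical below 0.15 rad and contact force between gauge and cask between 0.8 and 8 N and value of joint plunger between 0.003 and 0.017 m and contact force between the fingers and gauge above 2 N and linear speed of gauge below 0.03 m/s); the arm keeps its last pose, push and grip.
It fails at once if the cask is pushed by the gripper or arm instead of by its crank (contact force between any of the fingers, the arm and cask above 3 N).
It fails at once if the gauge is jabbed into the cask with more than 20 N (contact force between gauge and cask above 20 N).
It fails at once if a bystander on the table is moved by more than 40 mm (distance of any of bottle, jar, torch, mallet, bung, cup, can from where it was at the start of the episode above 0.04 m).
It also fails if it takes over 61 s, if anything falls off the work surface, if the arm or the gripper's body presses on something with over 40 N, if the wrist force passes 120 N, or if a joint passes its speed limit or range.

### The arm

A 7-joint arm with a two-finger parallel gripper is mounted at the origin on the work surface. World frame = base frame: x ahead of the robot, y to its left, z up, the work surface at z = 0. Lengths are in m, angles in rad, forces in N, time in s.
With the tool pointing down it reaches from about 0.425 to 0.825 m from the base axis. Payload 3.6 kg.
Tool frame: the origin (TCP) lies between the finger pads; the fingertips stand 25 mm ahead of it and the grasp point (between the pads) lies 6 mm ahead of it; z points along the fingers, y is the line along which they close (so a half turn about z gives the same grasp; the last joint's range is limited). The gripper opens to 85 mm and grips with 20 to 120 N. Pads are 22 mm wide; open, the fingers measure 114 mm over their backs; the gripper's body (76 mm by 85 mm) begins 54 mm behind the grasp point. The pads swing forward as they close: fully open they stand 13 mm farther back than shut.
Start: joints at [-1.192, 0.615, -0.013, 1.423, 0.008, 1.103, -0.04], TCP at [0.257, 0.597, 0.256] pointing down, gripper open.
Joint ranges: [-3.12, 3.12], [-0.3, 2.06], [-1.34, 1.32], [0.26, 2.42], [-1.36, 4.5], [0.01, 1.98], [-2.84, 2.84]. Speed limits (rad/s): [2.79, 2.79, 3.14, 3.14, 3.14, 3.14, 3.14].

### API

Orientations are given as a 3x3 rotation matrix whose columns are the frame's x, y, z axes.
In Python, from station import arm gives the robot as it stands.
- The arm moves only by the tool carry_out, never from a script. Its argument "deltas" is a list of rows, each an object of numbers: "hand": the opening, from 0 (shut) to 1 (fully open); "dx", "dy", "dz": the shift along the tool's x, y, z normalised to -1 to 1, where 1 is 25 cm; "turn": the turn about the tool's z normalised to -1 to 1, where 1 is 1.5 rad. A call has 1 to 10 rows; each row is the pose to reach, as a shift and turn from the pose commanded when the call began, along the tool's axes at that moment; what a row does not reach only later rows make up. A row lasts 1/8 s, in which the tool goes at most 62.5 mm and 10.7 degrees, less where a joint would pass 70% of its speed; a pose out of reach is approached as far as the arm can. A call with a number of a shift or a turn outside -1 to 1 is refused whole. A call with a gripper value outside its range is refused whole. The fingers move at their own pace and stop on an object; "squeeze" is the grip in N (left out, the last holds). Time passes only in rows, so rows that repeat a pose let the fingers close. It gives the time, the measured TCP pose, the force, the opening and the grip force at its end, in the units of the state.
- arm.observe(): the state, without advancing time (a new reading comes with each control period).
- arm.grab_frame(name): name is "side" or "top"; returns (picture, depth): 420x560x3 uint8, red, green, blue; 420x560 float32, m along the optical axis (not along the pixel's ray), 0 where there is no reading.
- arm.calibration(name): a dict with "fovy" (degrees; the focal length in pixels is half the picture's height over the tangent of half this angle, whatever the lens; pixels are square), "cx", "cy" (the principal point, pixels), "dist" ([k1, k2, p1, p2, k3] as OpenCV has them; the pictures are not rectified), "rvec" (rotation vector, rad) and "tvec" (3), from world to camera coordinates, as OpenCV has them. Camera axes: x right, y down, z forward; pixel columns grow to the right and rows downward; lengths in m; the calibration is good to about 2 mm. A picture is of the moment at which its call begins. calibration takes no time and is no camera call.
- arm.close_job(): hands the job in; it is judged then, once.
The state is a dict: "clock": time; "joint_positions": joint angles; "qd": joint speeds; "joint_torque": joint torques, N m; "position": TCP position; "eef_rot": TCP orientation; "ft_force": force on the tool from outside, world axes, zero at the start; "moment": the same for the moment, N m; "opening": opening from 0.0 (shut) to 1.0 (fully open); "grasp_force": force on a finger pad.
Only numpy, scipy, OpenCV 4.12 (cv2) and the standard library are available. Lean on these libraries where they do the work, as an engineer would, in place of code of your own. Each camera call takes 0.05 s, during which the arm holds its last target. There are 200 camera calls.

## Working session

There is one attempt and no reset: what is moved stays moved. The work goes in short steps, Python scripts to look and compute and a tool call to move; the robot and the scene stay as the last step left them, time stands still between calls to the robot, and variables do not carry over. Pictures are saved under pics/ and viewed, at most 10 in all, crops included, and the job is handed in when it is done.

Besides the shell and the picture viewer there is one more tool, called after "Request:" in YAML: its name, and indented under it one key for each argument. carry_out: Moves the arm, as the interface text tells. Scaled input: -1 to 1 covers 25 cm each way for a shift and 1.5 rad each way for a turn. Its arguments: {"type":"object","properties":{"deltas":{"type":"array"},"squeeze":{"type":"number"}},"required":["deltas"]}

```bash
mkdir -p pics; cat > h.py <<'E'
import numpy as np,cv2
from station import arm
def cam(n):
    c=arm.calibration(n);f=210/np.tan(np.radians(c["fovy"])/2)
    K=np.array([[f,0,c["cx"]],[0,f,c["cy"]],[0,0,1.]])
    return K,np.array(c["dist"],float),cv2.Rodrigues(np.array(c["rvec"],float))[0],np.array(c["tvec"],float)
def ray(n,uv):
    K,d,R,t=cam(n);p=cv2.undistortPoints(np.array(uv,float).reshape(-1,1,2),K,d).reshape(-1,2)
    return -R.T@t,np.c_[p,np.ones(len(p))]@R
def plane(n,uv,z):
    o,r=ray(n,uv);return o+r*((z-o[2])/r[:,2])[:,None]
def pts(n,uv,D):
    o,r=ray(n,uv);uv=np.round(np.array(uv)).astype(int).reshape(-1,2);return o+r*D[uv[:,1],uv[:,0]][:,None]
def proj(n,P):
    K,d,R,t=cam(n);return cv2.projectPoints(np.array(P,float).reshape(-1,3),R,t,K,d)[0].reshape(-1,2)
E
python3 - <<'E'
from h import *
for n in("top","side"):
    im,D=arm.grab_frame(n);cv2.imwrite(f"pics/{n}0.png",im[:,:,::-1]);np.savez(f"/tmp/{n}0.npz",im=im,D=D)
    K,d,R,t=cam(n);print(n,(-R.T@t).round(3),R[2].round(2),K[0,0].round())
s=arm.observe();print(s["clock"],s["position"],s["eef_rot"],s["opening"])
E
```

```text
top [0.435 0.007 1.39 ] [ 0.13 -0.   -0.99] 497.0
side [ 0.05  -0.813  0.701] [ 0.46  0.74 -0.49] 404.0
0.1 [0.25631563 0.59664433 0.25524326] [[-9.18822115e-01  3.94670928e-01 -8.83236432e-04]
 [ 3.94671915e-01  9.18819587e-01 -2.15571917e-03]
 [-3.92647526e-05 -2.32931106e-03 -9.99997286e-01]] 0.997022520329104
```

View pics/top0.png

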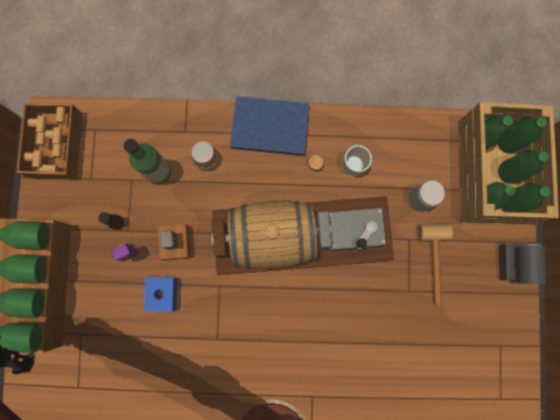

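View pics/side0.png

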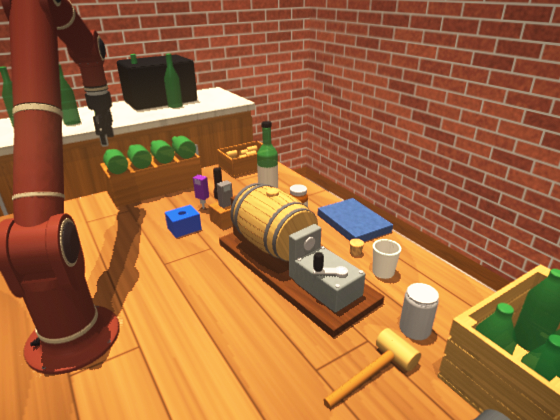

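Top view: the grey gauge is in the wooden holder at (167,240). The crank knob is black at (362,243) with its hub near (371,228). The cork bung is on the cask top at (272,231).
Look-alikes: the purple gauge at (123,252), the blue holder at (160,295), the black torch at (112,220) which could pass for the knob, and the bung on the cask at (272,231) which could pass for the ring. By the description I choose (167,240) and (362,243), and I'll check both in a close crop.

```bash
python3 - <<'E'
from h import *
im=np.load("/tmp/top0.npz")["im"];D=np.load("/tmp/top0.npz")["D"]
a=cv2.resize(im[205:275,130:210],None,fx=5,fy=5,interpolation=cv2.INTER_CUBIC)
b=cv2.resize(im[205:275,315:395],None,fx=5,fy=5,interpolation=cv2.INTER_CUBIC)
cv2.imwrite("pics/crop.png",np.hstack([a,b])[:,:,::-1])
hsv=cv2.cvtColor(im,cv2.COLOR_RGB2HSV)
v,u=np.mgrid[0:420,0:560];uv=np.c_[u.ravel(),v.ravel()]
P=pts("top",uv,D).reshape(420,560,3)
def reg(name,m,box):
    k=np.zeros_like(m);x0,x1,y0,y1=box;k[y0:y1,x0:x1]=1;m=m&k
    q=P[m];r=cv2.minAreaRect(q[:,:2].astype(np.float32)*1000)
    print(name,len(q),q.mean(0).round(4),"z",np.percentile(q[:,2],[5,50,95]).round(3),"rect",np.round(r[0],1),np.round(r[1],1),round(r[2],1))
Z=P[:,:,2]
reg("gauge top",(abs(Z-.14)<.008),(145,195,220,265))
reg("holder top",(abs(Z-.06)<.008),(145,200,215,270))
reg("gearbox",(abs(Z-.097)<.005),(315,390,200,255))
reg("knob",(abs(Z-.1515)<.008),(345,385,215,255))
reg("board",(abs(Z-.025)<.006),(205,400,190,280))
reg("cask",(Z>.16)&(Z<.23),(220,325,195,275))
reg("cask top",(Z>.2)&(Z<.23),(225,315,195,275))
E
```

```text
gauge top 203 [0.5267 0.2812 0.1394] z [0.135 0.139 0.143] rect [526.7 282.1] [41.4 32.3] 3.3
holder top 659 [0.525  0.2763 0.0601] z [0.056 0.06  0.065] rect [527.  281.5] [90.6 77.8] 6.4
gearbox 1664 [ 0.575  -0.2025  0.0967] z [0.093 0.097 0.101] rect [ 572.1 -190.1] [100.1 179.2] 6.1
knob 73 [ 0.5319 -0.2108  0.1521] z [0.146 0.152 0.155] rect [ 531.8 -211. ] [21.  21.5] 46.6
board 2973 [ 0.548  -0.1335  0.0247] z [0.02  0.025 0.029] rect [558.4 -70.6] [180.9 489.7] 6.5
cask 4951 [0.545  0.0145 0.194 ] z [0.167 0.197 0.211] rect [548.5  10.4] [156.7 261.6] 7.8
cask top 2013 [0.5476 0.0172 0.2061] z [0.201 0.205 0.217] rect [547.7  14.4] [ 88.7 199.6] 4.9
```

View pics/crop.png

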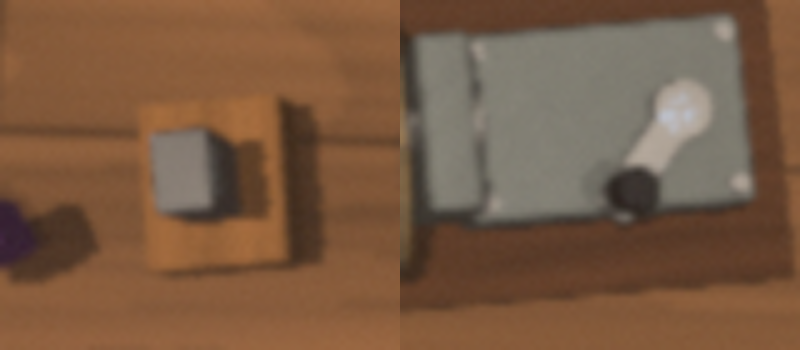

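The crop confirms the picks. The grey gauge stands in the wooden holder, with its box top centred at about top-view (166,239). The black knob is at (361,243) and the steel hub at (372,227). Next I compute the hub, then raise and turn the tool.

```bash
python3 - <<'E'
from h import *
im=np.load("/tmp/top0.npz")["im"];D=np.load("/tmp/top0.npz")["D"]
hsv=cv2.cvtColor(im,cv2.COLOR_RGB2HSV).astype(int)
m=np.zeros((420,560),bool);s=(slice(215,235),slice(363,382));m[s]=(im[s].min(2)>150)
v,u=np.nonzero(m);print("hub px",len(u),u.mean(),v.mean(),np.median(pts("top",np.c_[u,v],D)[:,2]))
m[:]=0;s=(slice(230,255),slice(350,375));m[s]=im[s].max(2)<60
v,u=np.nonzero(m);k=pts("top",np.c_[u,v],D);k=np.c_[u,v][k[:,2]>.145]
K=plane("top",k.mean(0),.1515)[0]
c,s_=np.cos(np.radians(6.45)),np.sin(np.radians(6.45));ex=np.array([c,s_]);ey=np.array([-s_,c])
for z in(.1,.105,.108,.112):
    H=plane("top",[371.7,227],z)[0];print(z,H.round(4),"knob",K.round(4),"d",np.linalg.norm((K-H)[:2]).round(4))
B=np.array([.5584,-.0706]);print("hub in board frame",(H[:2]-B)@ex,(H[:2]-B)@ey)
# cask extent along axis from depth
v,u=np.mgrid[190:280,205:330];P=pts("top",np.c_[u.ravel(),v.ravel()],D);rel=P[:,:2]-B
a,b=rel@ex,rel@ey;q=(P[:,2]>.17)&(abs(a)<.03)
print("cask along y",np.percentile(b[q],[0.5,99.5]),"x off",)
for z in (.15,.17,.19):
    q=(abs(P[:,2]-z)<.01)&(abs(b-.086)<.03);print(z,a[q][a[q]<0].mean(),a[q][a[q]>0].mean())
E
```

```text
hub px 86 369.74418604651163 228.17441860465115 0.10671587862212395
0.1 [ 0.5771 -0.2463  0.1   ] knob [ 0.5302 -0.21    0.1515] d 0.0593
0.105 [ 0.5765 -0.2453  0.105 ] knob [ 0.5302 -0.21    0.1515] d 0.0582
0.108 [ 0.5762 -0.2447  0.108 ] knob [ 0.5302 -0.21    0.1515] d 0.0576
0.112 [ 0.5758 -0.2439  0.112 ] knob [ 0.5302 -0.21    0.1515] d 0.0568
hub in board frame -0.002220965948041458 -0.17415818252224569
cask along y [-0.01735991  0.18822388] x off
0.15 -0.08064219265891631 0.0798046748346253
0.17 -0.0707585275914356 0.07076494067737125
0.19 -0.051145886814473115 0.051413194148559056
```

Request:
carry_out:
  deltas:
    - {"dz": -0.15,"turn": -0.12,"hand": 1}
    - {"dz": -0.3,"turn": -0.24,"hand": 1}
    - {"dz": -0.3,"turn": -0.33,"hand": 1}
    - {"dz": -0.3,"turn": -0.33,"hand": 1}

```text
schema error: expected keys hand, dx, dy, dz, turn
```

Request:
carry_out:
  deltas:
    - {"dx": 0,"dy": 0,"dz": -0.15,"turn": -0.12,"hand": 1}
    - {"dx": 0,"dy": 0,"dz": -0.3,"turn": -0.24,"hand": 1}
    - {"dx": 0,"dy": 0,"dz": -0.3,"turn": -0.33,"hand": 1}
    - {"dx": 0,"dy": 0,"dz": -0.3,"turn": -0.33,"hand": 1}

```text
clock: 0.6
position: [0.2566, 0.5968, 0.3309]
eef_rot: [[-0.996, -0.087, -0.001], [-0.087, 0.996, -0.001], [0.001, -0.001, -1.0]]
ft_force: [-0.1, -0.4, -0.6]
opening: 0.999
grasp_force: 0.0
```

```bash
cat >> h.py <<'E'
def rel(target):
    s=arm.observe();R=np.array(s["eef_rot"]);return (R.T@(np.array(target)-s["position"])/.25).round(3)
def st():
    s=arm.observe();R=np.array(s["eef_rot"]);print("t",s["clock"],"p",np.round(s["position"],4),"yaw",np.degrees(np.arctan2(R[1,0],R[0,0])).round(2),"z",R[:,2].round(4),"F",np.round(s["ft_force"],1),"op",round(s["opening"],3),"g",s["grasp_force"],"q",np.round(s["joint_positions"],2))
E
python3 -c "
from h import *
st();print(rel([.531,-.2105,.331]))"
```

```text
t 0.6 p [0.2566 0.5968 0.3309] yaw -174.98 z [-6.e-04 -8.e-04 -1.e+00] F [-0.1 -0.4 -0.6] op 0.999 g 0.0 q [-1.12  0.57 -0.14  1.3   0.08  1.28  0.4 ]
[-8.110e-01 -3.313e+00  2.000e-03]
```

Request:
carry_out:
  deltas:
    - {"dx": -0.1,"dy": -0.24,"dz": 0,"turn": 0,"hand": 1}
    - {"dx": -0.2,"dy": -0.46,"dz": 0,"turn": 0,"hand": 1}
    - {"dx": -0.3,"dy": -0.68,"dz": 0,"turn": 0,"hand": 1}
    - {"dx": -0.4,"dy": -0.9,"dz": 0,"turn": 0,"hand": 1}
    - {"dx": -0.4,"dy": -1,"dz": 0,"turn": 0,"hand": 1}

```text
clock: 1.23
position: [0.3812, 0.3523, 0.3303]
eef_rot: [[-0.997, -0.079, 0.0], [-0.079, 0.997, -0.004], [0.0, -0.004, -1.0]]
ft_force: [-0.9, 0.1, 0.1]
opening: 1.0
grasp_force: 0.0
```

Request:
carry_out:
  deltas:
    - {"dx": -0.05,"dy": -0.24,"dz": 0,"turn": 0,"hand": 1}
    - {"dx": -0.1,"dy": -0.46,"dz": 0,"turn": 0,"hand": 1}
    - {"dx": -0.15,"dy": -0.68,"dz": 0,"turn": 0,"hand": 1}
    - {"dx": -0.2,"dy": -0.9,"dz": 0,"turn": 0,"hand": 1}
    - {"dx": -0.2,"dy": -1,"dz": 0,"turn": 0,"hand": 1}

```text
clock: 1.85
position: [0.4509, 0.1084, 0.3305]
eef_rot: [[-0.997, -0.08, -0.002], [-0.08, 0.997, -0.002], [0.002, -0.002, -1.0]]
ft_force: [0.2, 0.4, 0.1]
opening: 0.998
grasp_force: 0.0
```

Request:
carry_out:
  deltas:
    - {"dx": -0.05,"dy": -0.24,"dz": 0,"turn": 0,"hand": 1}
    - {"dx": -0.1,"dy": -0.46,"dz": 0,"turn": 0,"hand": 1}
    - {"dx": -0.15,"dy": -0.68,"dz": 0,"turn": 0,"hand": 1}
    - {"dx": -0.2,"dy": -0.9,"dz": 0,"turn": 0,"hand": 1}
    - {"dx": -0.2,"dy": -1,"dz": 0,"turn": 0,"hand": 1}

```text
clock: 2.48
position: [0.5223, -0.136, 0.33]
eef_rot: [[-0.997, -0.081, -0.002], [-0.081, 0.997, -0.002], [0.002, -0.001, -1.0]]
ft_force: [0.3, -0.1, -0.2]
opening: 1.0
grasp_force: 0.0
```

```bash
python3 -c "
from h import *
st();print(rel([.531,-.2107,.142]))"
```

```text
t 2.475 p [ 0.5223 -0.136   0.33  ] yaw -175.34 z [-0.0024 -0.0015 -1.    ] F [ 0.3 -0.1 -0.2] op 1.0 g 0.0 q [ 0.14  0.38  0.11  1.63 -0.04  1.14  1.91]
[-0.012 -0.3    0.752]
```

Request:
carry_out:
  deltas:
    - {"dx": 0,"dy": -0.14,"dz": 0.1,"turn": 0,"hand": 1}
    - {"dx": 0,"dy": -0.27,"dz": 0.2,"turn": 0,"hand": 1}
    - {"dx": 0,"dy": -0.27,"dz": 0.35,"turn": 0,"hand": 1}
    - {"dx": 0,"dy": -0.27,"dz": 0.35,"turn": 0,"hand": 1}
    - {"dx": 0,"dy": -0.27,"dz": 0.35,"turn": 0,"hand": 1}

```text
clock: 3.1
position: [0.5292, -0.1987, 0.2446]
eef_rot: [[-0.996, -0.089, 0.001], [-0.089, 0.996, -0.0], [-0.001, -0.0, -1.0]]
ft_force: [-0.2, -0.1, 1.1]
opening: 1.002
grasp_force: 0.0
```

```bash
python3 -c "
from h import *
st();print(rel([.531,-.2107,.142]))"
```

```text
t 3.1 p [ 0.5292 -0.1987  0.2446] yaw -174.88 z [ 9.e-04 -1.e-04 -1.e+00] F [-0.2 -0.1  1.1] op 1.002 g 0.0 q [ 0.25  0.49  0.11  1.69 -0.07  0.95  2.04]
[-0.002 -0.048  0.41 ]
```

Request:
carry_out:
  deltas:
    - {"dx": 0,"dy": -0.048,"dz": 0.15,"turn": 0,"hand": 1}
    - {"dx": 0,"dy": -0.048,"dz": 0.3,"turn": 0,"hand": 1}
    - {"dx": 0,"dy": -0.048,"dz": 0.4,"turn": 0,"hand": 1}
    - {"dx": 0,"dy": -0.048,"dz": 0.4,"turn": 0,"hand": 0.6}
    - {"dx": 0,"dy": -0.048,"dz": 0.4,"turn": 0,"hand": 0.2}
    - {"dx": 0,"dy": -0.048,"dz": 0.4,"turn": 0,"hand": 0}
    - {"dx": 0,"dy": -0.048,"dz": 0.4,"turn": 0,"hand": 0}
    - {"dx": 0,"dy": -0.048,"dz": 0.4,"turn": 0,"hand": 0}
  squeeze: 30

```text
clock: 4.1
position: [0.5308, -0.2119, 0.1456]
eef_rot: [[-0.996, -0.089, 0.004], [-0.089, 0.996, -0.002], [-0.003, -0.002, -1.0]]
ft_force: [0.1, -0.2, 6.1]
opening: 0.271
grasp_force: 29.5
```

```bash
python3 - <<'E'
from h import *
st()
im,D=arm.grab_frame("side");np.savez("/tmp/side1.npz",im=im,D=D)
cv2.imwrite("pics/side1.png",cv2.resize(im[150:330,200:400],None,fx=3,fy=3)[:,:,::-1])
E
```

```text
t 4.1 p [ 0.5308 -0.2119  0.1456] yaw -174.9 z [ 0.0036 -0.0016 -1.    ] F [ 0.1 -0.2  6.1] op 0.271 g 29.482511192327365 q [ 0.28  0.62  0.1   1.79 -0.08  0.73  2.08]
```

View pics/side1.png

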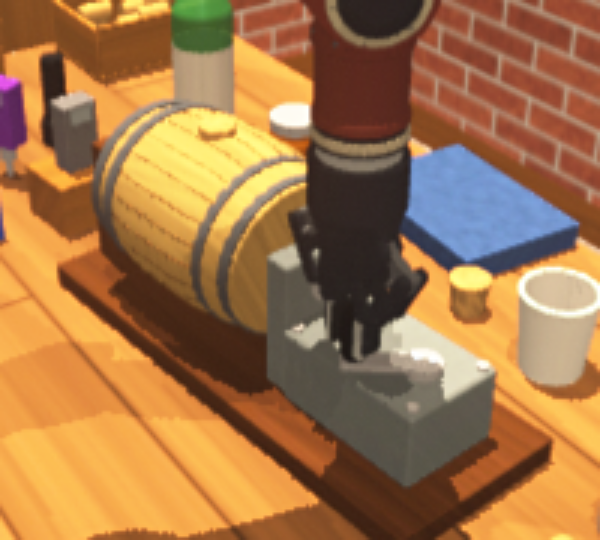

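The knob is gripped: opening 0.27 gives about 23 mm. The bung is on top of the cask at crop (217,130), i.e. side-view (272,193). I use it to work out the crank angle and print the circle offsets.

```bash
cat >> h.py <<'E'
H=np.array([.577,-.2435])
def circ(step,n,H=H,r=.055,a0=None,dz=0):
    s=arm.observe();R=np.array(s["eef_rot"]);p=np.array(s["position"])
    if a0 is None:a0=np.arctan2(*(p[:2]-H)[::-1])
    print("a0",np.degrees(a0).round(1),"r",np.linalg.norm(p[:2]-H).round(4))
    for i in range(1,n+1):
        a=a0-np.radians(step)*i;q=np.array([*(H+r*np.array([np.cos(a),np.sin(a)])),p[2]])
        print((R.T@(q-p)/.25).round(3)[:2])
E
python3 - <<'E'
from h import *
P=plane("top",[272,231],.216)[0];c=np.array([.5488,.0144]);y=np.radians(6.45)
o=(P[:2]-c)@[np.cos(y),np.sin(y)];print("bung off",o,"along",(P[:2]-c)@[-np.sin(y),np.cos(y)],"phi",100+np.degrees(np.arcsin(o/.092)),"crank deg",5*(100+np.degrees(np.arcsin(o/.092))))
circ(20,10)
E
```

```text
bung off -0.0012288970981852723 along -0.0005730445189701178 phi 99.23464444365003 crank deg 496.17322221825015
a0 145.6 r 0.0559
[-0.061  0.047]
[-0.132  0.074]
[-0.209  0.075]
[-0.281  0.049]
[-0.34   0.001]
[-0.379 -0.065]
[-0.393 -0.14 ]
[-0.38  -0.216]
[-0.342 -0.282]
[-0.284 -0.332]
```

Request:
carry_out:
  deltas:
    - {"dx": -0.061,"dy": 0.047,"dz": -0.005,"turn": 0,"hand": 0}
    - {"dx": -0.132,"dy": 0.074,"dz": -0.005,"turn": 0,"hand": 0}
    - {"dx": -0.209,"dy": 0.075,"dz": -0.005,"turn": 0,"hand": 0}
    - {"dx": -0.281,"dy": 0.049,"dz": -0.005,"turn": 0,"hand": 0}
    - {"dx": -0.281,"dy": 0.049,"dz": -0.005,"turn": 0,"hand": 0}

```text
clock: 4.78
position: [0.5997, -0.1956, 0.1457]
eef_rot: [[-0.996, -0.088, 0.002], [-0.088, 0.996, -0.005], [-0.002, -0.005, -1.0]]
ft_force: [-0.5, -4.4, 3.7]
opening: 0.268
grasp_force: 30.3
```

```bash
python3 - <<'E'
from h import *
st();circ(25,9)
E
```

```text
t 4.775 p [ 0.5997 -0.1956  0.1457] yaw -174.96 z [ 0.0021 -0.0047 -1.    ] F [-0.5 -4.4  3.7] op 0.268 g 30.282682988326997 q [ 0.22  0.7   0.11  1.61 -0.09  0.83  2.01]
a0 64.6 r 0.053
[-0.074 -0.058]
[-0.11  -0.146]
[-0.105 -0.241]
[-0.06  -0.326]
[ 0.016 -0.383]
[ 0.109 -0.403]
[ 0.202 -0.382]
[ 0.277 -0.323]
[ 0.32  -0.238]
```

```bash
sed -i 's/H=np.array(\[.577,-.2435\])/H=np.array([.5755,-.2447])/' h.py; python3 - <<'E'
from h import *
circ(25,9)
E
```

```text
a0 63.8 r 0.0548
[-0.069 -0.065]
[-0.104 -0.154]
[-0.097 -0.249]
[-0.052 -0.332]
[ 0.025 -0.389]
[ 0.119 -0.407]
[ 0.211 -0.384]
[ 0.285 -0.325]
[ 0.327 -0.239]
```

Request:
carry_out:
  deltas:
    - {"dx": -0.069,"dy": -0.067,"dz": 0,"turn": 0,"hand": 0}
    - {"dx": -0.104,"dy": -0.156,"dz": 0,"turn": 0,"hand": 0}
    - {"dx": -0.097,"dy": -0.251,"dz": 0,"turn": 0,"hand": 0}
    - {"dx": -0.052,"dy": -0.335,"dz": 0,"turn": 0,"hand": 0}
    - {"dx": 0.025,"dy": -0.392,"dz": 0,"turn": 0,"hand": 0}
    - {"dx": 0.119,"dy": -0.41,"dz": 0,"turn": 0,"hand": 0}
    - {"dx": 0.211,"dy": -0.387,"dz": 0,"turn": 0,"hand": 0}
    - {"dx": 0.285,"dy": -0.328,"dz": 0,"turn": 0,"hand": 0}
    - {"dx": 0.327,"dy": -0.242,"dz": 0,"turn": 0,"hand": 0}

```text
clock: 5.9
position: [0.5223, -0.262, 0.1458]
eef_rot: [[-0.996, -0.086, 0.004], [-0.086, 0.996, -0.003], [-0.004, -0.003, -1.0]]
ft_force: [7.7, -1.3, -2.1]
opening: 0.271
grasp_force: 29.9
```

```bash
python3 - <<'E'
from h import *
st();circ(22,9)
E
```

```text
t 5.9 p [ 0.5223 -0.262   0.1458] yaw -175.05 z [ 0.0041 -0.0027 -1.    ] F [ 7.7 -1.3 -2.1] op 0.271 g 29.924124871613458 q [ 0.37  0.64  0.09  1.75 -0.08  0.75  2.16]
a0 -162.0 r 0.0559
[-0.     0.085]
[-0.029  0.164]
[-0.085  0.226]
[-0.161  0.263]
[-0.244  0.269]
[-0.324  0.243]
[-0.389  0.189]
[-0.428  0.115]
[-0.437  0.032]
```

Request:
carry_out:
  deltas:
    - {"dx": 0.002,"dy": 0.082,"dz": 0,"turn": 0,"hand": 0}
    - {"dx": -0.028,"dy": 0.16,"dz": 0,"turn": 0,"hand": 0}
    - {"dx": -0.085,"dy": 0.222,"dz": 0,"turn": 0,"hand": 0}
    - {"dx": -0.161,"dy": 0.259,"dz": 0,"turn": 0,"hand": 0}
    - {"dx": -0.244,"dy": 0.265,"dz": 0,"turn": 0,"hand": 0}
    - {"dx": -0.324,"dy": 0.24,"dz": 0,"turn": 0,"hand": 0}
    - {"dx": -0.389,"dy": 0.187,"dz": 0,"turn": 0,"hand": 0}
    - {"dx": -0.428,"dy": 0.113,"dz": 0,"turn": 0,"hand": 0}
    - {"dx": -0.428,"dy": 0.113,"dz": 0,"turn": 0,"hand": 0}

```text
clock: 7.02
position: [0.6263, -0.225, 0.1457]
eef_rot: [[-0.996, -0.087, -0.001], [-0.087, 0.996, -0.003], [0.001, -0.003, -1.0]]
ft_force: [-1.3, -1.5, 7.5]
opening: 0.273
grasp_force: 30.8
```

```bash
python3 - <<'E'
from h import *
st();circ(14,1)
im,D=arm.grab_frame("top");np.savez("/tmp/top1.npz",im=im,D=D)
cv2.imwrite("pics/top1.png",cv2.resize(im[185:285,200:330],None,fx=5,fy=5,interpolation=cv2.INTER_CUBIC)[:,:,::-1])
E
```

```text
t 7.025 p [ 0.6263 -0.225   0.1457] yaw -175.01 z [-0.0012 -0.0026 -1.    ] F [-1.3 -1.5  7.5] op 0.273 g 30.75839819270186 q [ 0.25  0.75  0.1   1.5  -0.09  0.9   2.04]
a0 21.2 r 0.0545
[-0.01  -0.052]
```

View pics/top1.png

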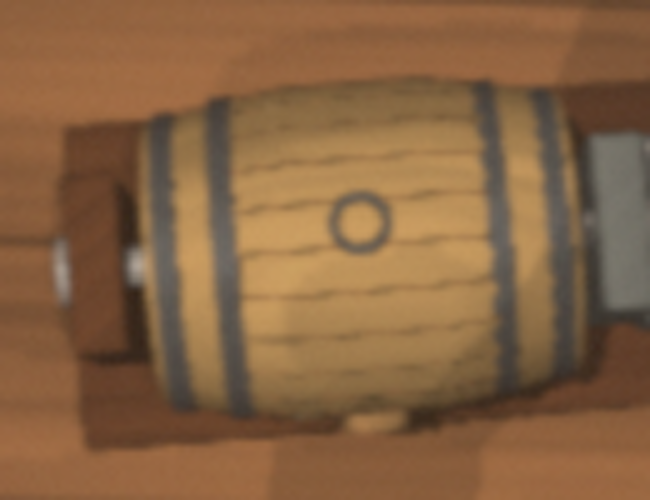

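The ring is visible near the top of the cask at crop (360,222), i.e. top-view (271.6,229.0). Next I compute how much turn is left.

```bash
python3 - <<'E'
from h import *
im=np.load("/tmp/top1.npz")["im"];D=np.load("/tmp/top1.npz")["D"]
g=cv2.cvtColor(im,cv2.COLOR_RGB2GRAY).astype(int);s=g[220:239,262:282];m=s<np.median(s)-25
v,u=np.nonzero(m);(uc,vc),r=cv2.minEnclosingCircle(np.c_[u+262,v+220].astype(np.float32));print(len(u),uc,vc,r,u.mean()+262,v.mean()+220)
P=plane("top",[uc,vc],.2095)[0];c=np.array([.5488,.0144]);y=np.radians(6.45)
o=(P[:2]-c)@[np.cos(y),np.sin(y)];print(P.round(4),o,"along",(P[:2]-c)@[-np.sin(y),np.cos(y)],"crank deg left",5*np.degrees(np.arcsin(o/.085)))
print(pts("top",[[uc,vc]],D))
circ(15,3)
E
```

```text
72 272.0 229.0 6.403224468231201 271.77777777777777 228.95833333333334
[0.5531 0.0139 0.2095] 0.0041720543747614195 along -0.0009962387646296322 crank deg left 14.06689366853871
[[0.55310805 0.01388181 0.20899575]]
a0 21.9 r 0.0546
[-0.011 -0.056]
[-0.005 -0.113]
[ 0.015 -0.167]
```

Request:
carry_out:
  deltas:
    - {"dx": -0.011,"dy": -0.056,"dz": 0,"turn": 0,"hand": 0}
    - {"dx": -0.011,"dy": -0.056,"dz": 0,"turn": 0,"hand": 0}
    - {"dx": -0.011,"dy": -0.056,"dz": 0,"turn": 0,"hand": 0}
    - {"dx": -0.011,"dy": -0.056,"dz": 0,"turn": 0,"hand": 0}

```text
clock: 7.58
position: [0.6296, -0.2371, 0.1457]
eef_rot: [[-0.996, -0.089, -0.003], [-0.089, 0.996, -0.001], [0.003, -0.001, -1.0]]
ft_force: [-1.2, -1.2, 6.5]
opening: 0.27
grasp_force: 30.7
```

```bash
cat > ring.py <<'E'
from h import *
st()
im,D=arm.grab_frame("top")
g=cv2.cvtColor(im,cv2.COLOR_RGB2GRAY).astype(int);s=g[220:241,262:282];m=s<np.median(s)-25
v,u=np.nonzero(m);(uc,vc),r=cv2.minEnclosingCircle(np.c_[u+262,v+220].astype(np.float32));print(len(u),uc,vc,r,u.mean()+262,v.mean()+220)
P=plane("top",[u.mean()+262,v.mean()+220],.21)[0];c=np.array([.5488,.0144]);y=np.radians(6.45)
o=(P[:2]-c)@[np.cos(y),np.sin(y)];print(P.round(4),o,"tilt",np.arcsin(o/.085))
E
python3 ring.py
```

```text
t 7.575 p [ 0.6296 -0.2371  0.1457] yaw -174.92 z [-0.0027 -0.0013 -1.    ] F [-1.2 -1.2  6.5] op 0.27 g 30.741428282344714 q [ 0.27  0.76  0.1   1.47 -0.09  0.91  2.06]
80 272.5 231.0 8.500100135803223 271.7125 230.575
[0.5492 0.0144 0.21  ] 0.00041839005959944824 tilt 0.0049222558718273355
```

Request:
carry_out:
  deltas:
    - {"dx": -0.011,"dy": 0,"dz": 0,"turn": 0,"hand": 0.5}
    - {"dx": 0,"dy": 0,"dz": 0,"turn": 0,"hand": 1}
    - {"dx": 0,"dy": 0,"dz": 0,"turn": 0,"hand": 1}
    - {"dx": 0,"dy": 0,"dz": 0,"turn": 0,"hand": 1}
    - {"dx": 0,"dy": 0,"dz": -0.2,"turn": 0,"hand": 1}
    - {"dx": 0,"dy": 0,"dz": -0.4,"turn": 0,"hand": 1}
    - {"dx": 0,"dy": 0,"dz": -0.6,"turn": 0,"hand": 1}
    - {"dx": 0,"dy": 0,"dz": -0.8,"turn": 0,"hand": 1}
    - {"dx": 0,"dy": 0,"dz": -0.8,"turn": 0,"hand": 1}

```text
clock: 8.75
position: [0.6323, -0.2371, 0.3508]
eef_rot: [[-0.996, -0.089, 0.01], [-0.089, 0.996, -0.004], [-0.01, -0.005, -1.0]]
ft_force: [0.6, 0.3, 0.1]
opening: 1.004
grasp_force: 0.0
```

```bash
python3 ring.py; python3 - <<'E'
from h import *
print(rel([.527,.2815,.345]))
# gauge yaw from box top mask and side face
d=np.load("/tmp/top0.npz");im,D=d["im"],d["D"]
v,u=np.mgrid[220:265,145:195];P=pts("top",np.c_[u.ravel(),v.ravel()],D)
for tol in(.004,.006,.008):
    q=P[abs(P[:,2]-.14)<tol];r=cv2.minAreaRect(q[:,:2].astype(np.float32)*1000);print(len(q),r)
    w=q[:,:2]-q[:,:2].mean(0);e,V=np.linalg.eigh(w.T@w);print(np.degrees(np.arctan2(V[1,1],V[0,1])),q.mean(0))
E
```

```text
t 8.75 p [ 0.6323 -0.2371  0.3508] yaw -174.89 z [ 0.0105 -0.0039 -0.9999] F [0.6 0.3 0.1] op 1.004 g 0.0 q [ 0.26  0.6   0.12  1.19 -0.07  1.34  2.04]
81 272.5 231.0 8.500100135803223 271.7037037037037 230.65432098765433
[0.549  0.0145 0.21  ] 0.0002308305503738524 tilt 0.00271565687170967
[0.231 2.101 0.005]
179 ((526.5712890625, 281.5496520996094), (41.151424407958984, 30.958600997924805), 4.848228931427002)
-177.485511399985 [0.52664931 0.28100373 0.13970185]
200 ((526.863525390625, 281.5744323730469), (41.73789596557617, 30.958600997924805), 4.848228931427002)
-175.12785517003104 [0.52658672 0.28097452 0.13947104]
203 ((526.7161865234375, 282.05548095703125), (41.4129524230957, 32.2647590637207), 3.3167643547058105)
-172.63133850626173 [0.52672312 0.28123573 0.13937072]
```

Request:
carry_out:
  deltas:
    - {"dx": 0.03,"dy": 0.24,"dz": 0,"turn": 0,"hand": 0.7}
    - {"dx": 0.06,"dy": 0.46,"dz": 0,"turn": 0,"hand": 0.7}
    - {"dx": 0.1,"dy": 0.68,"dz": 0,"turn": 0,"hand": 0.7}
    - {"dx": 0.1,"dy": 0.9,"dz": 0,"turn": 0,"hand": 0.7}
    - {"dx": 0.1,"dy": 1,"dz": 0,"turn": 0,"hand": 0.7}

```text
clock: 9.43
position: [0.5818, 0.0154, 0.3431]
eef_rot: [[-0.995, -0.095, -0.004], [-0.095, 0.995, 0.002], [0.004, 0.003, -1.0]]
ft_force: [0.8, -0.2, -0.5]
opening: 0.697
grasp_force: 0.0
```

Request:
carry_out:
  deltas:
    - {"dx": 0.03,"dy": 0.24,"dz": 0,"turn": 0,"hand": 0.7}
    - {"dx": 0.06,"dy": 0.46,"dz": 0,"turn": 0,"hand": 0.7}
    - {"dx": 0.1,"dy": 0.68,"dz": 0,"turn": 0,"hand": 0.7}
    - {"dx": 0.13,"dy": 0.9,"dz": 0,"turn": 0,"hand": 0.7}
    - {"dx": 0.13,"dy": 1,"dz": 0,"turn": 0,"hand": 0.7}
    - {"dx": 0.13,"dy": 1,"dz": 0,"turn": 0,"hand": 0.7}
    - {"dx": 0.13,"dy": 1,"dz": 0,"turn": 0,"hand": 0.7}

```text
clock: 10.3
position: [0.5291, 0.2542, 0.344]
eef_rot: [[-0.996, -0.086, -0.002], [-0.086, 0.996, -0.003], [0.002, -0.003, -1.0]]
ft_force: [-0.0, -0.2, 0.7]
opening: 0.702
grasp_force: 0.0
```

```bash
python3 -c "
from h import *
st();print(rel([.5268,.2813,.20]))"
```

```text
t 10.3 p [0.5291 0.2542 0.344 ] yaw -175.04 z [-0.0015 -0.0029 -1.    ] F [-0.  -0.2  0.7] op 0.702 g 0.0 q [-0.51  0.45  0.04  1.47 -0.02  1.22  1.19]
[-0.001  0.11   0.576]
```

Request:
carry_out:
  deltas:
    - {"dx": 0,"dy": 0.11,"dz": 0.2,"turn": 0,"hand": 0.7}
    - {"dx": 0,"dy": 0.11,"dz": 0.4,"turn": 0,"hand": 0.7}
    - {"dx": 0,"dy": 0.11,"dz": 0.5,"turn": 0,"hand": 0.7}
    - {"dx": 0,"dy": 0.11,"dz": 0.5,"turn": 0,"hand": 0.7}
    - {"dx": 0,"dy": 0.11,"dz": 0.5,"turn": 0,"hand": 0.7}

```text
clock: 10.92
position: [0.5277, 0.283, 0.2214]
eef_rot: [[-0.996, -0.087, 0.002], [-0.087, 0.996, 0.001], [-0.002, 0.0, -1.0]]
ft_force: [0.4, 0.7, 0.3]
opening: 0.7
grasp_force: 0.0
```

```bash
python3 -c "
from h import *
st();print(rel([.5268,.2813,.118]))"
```

```text
t 10.925 p [0.5277 0.283  0.2214] yaw -175.02 z [ 2.4e-03  6.0e-04 -1.0e+00] F [0.4 0.7 0.3] op 0.7 g 0.0 q [-0.55  0.57  0.03  1.63 -0.02  0.94  1.15]
[ 0.005 -0.006  0.414]
```

Request:
carry_out:
  deltas:
    - {"dx": 0.004,"dy": -0.005,"dz": 0.12,"turn": 0,"hand": 0.7}
    - {"dx": 0.004,"dy": -0.005,"dz": 0.25,"turn": 0,"hand": 0.7}
    - {"dx": 0.004,"dy": -0.005,"dz": 0.36,"turn": 0,"hand": 0.7}
    - {"dx": 0.004,"dy": -0.005,"dz": 0.41,"turn": 0,"hand": 0.7}
    - {"dx": 0.004,"dy": -0.005,"dz": 0.41,"turn": 0,"hand": 0.6}
    - {"dx": 0.004,"dy": -0.005,"dz": 0.41,"turn": 0,"hand": 0.4}
    - {"dx": 0.004,"dy": -0.005,"dz": 0.41,"turn": 0,"hand": 0.2}
    - {"dx": 0.004,"dy": -0.005,"dz": 0.41,"turn": 0,"hand": 0.2}
    - {"dx": 0.004,"dy": -0.005,"dz": 0.41,"turn": 0,"hand": 0.2}
  squeeze: 40

```text
clock: 12.05
position: [0.5266, 0.2829, 0.1191]
eef_rot: [[-0.996, -0.089, 0.003], [-0.089, 0.996, 0.001], [-0.003, 0.001, -1.0]]
ft_force: [-0.0, -1.2, 5.6]
opening: 0.344
grasp_force: 40.9
```

```bash
python3 -c "
from h import *
st()"
```

```text
t 12.05 p [0.5266 0.2829 0.1191] yaw -174.9 z [ 0.0029  0.0011 -1.    ] F [-0.  -1.2  5.6] op 0.344 g 40.88479042053223 q [-0.54  0.69  0.02  1.73 -0.02  0.72  1.15]
```

Request:
carry_out:
  deltas:
    - {"dx": 0,"dy": 0,"dz": -0.06,"turn": 0,"hand": 0.2}
    - {"dx": 0,"dy": 0,"dz": -0.15,"turn": 0,"hand": 0.2}
    - {"dx": 0,"dy": 0,"dz": -0.3,"turn": 0,"hand": 0.2}
    - {"dx": 0,"dy": 0,"dz": -0.45,"turn": 0,"hand": 0.2}
    - {"dx": 0,"dy": 0,"dz": -0.6,"turn": 0,"hand": 0.2}
    - {"dx": 0,"dy": 0,"dz": -0.75,"turn": 0,"hand": 0.2}
    - {"dx": 0,"dy": 0,"dz": -0.9,"turn": 0,"hand": 0.2}
    - {"dx": 0,"dy": 0,"dz": -1,"turn": 0,"hand": 0.2}
    - {"dx": 0,"dy": 0,"dz": -1,"turn": 0,"hand": 0.2}
    - {"dx": 0,"dy": 0,"dz": -1,"turn": 0,"hand": 0.2}

```text
clock: 13.3
position: [0.5245, 0.2823, 0.366]
eef_rot: [[-0.996, -0.089, -0.003], [-0.089, 0.996, -0.002], [0.003, -0.001, -1.0]]
ft_force: [-0.3, -0.5, -3.4]
opening: 0.344
grasp_force: 40.2
```

```bash
python3 - <<'E'
from h import *
st();print(rel([.549,.0145,.37]))
im,D=arm.grab_frame("side")
cv2.imwrite("pics/side2.png",cv2.resize(im[60:260,120:340],None,fx=3,fy=3,interpolation=cv2.INTER_CUBIC)[:,:,::-1])
E
```

```text
t 13.3 p [0.5245 0.2823 0.366 ] yaw -174.87 z [-0.0031 -0.0016 -1.    ] F [-0.3 -0.5 -3.4] op 0.344 g 40.19502639770508 q [-0.55  0.45  0.04  1.41 -0.02  1.29  1.15]
[-0.002 -1.076 -0.015]
```

View pics/side2.png

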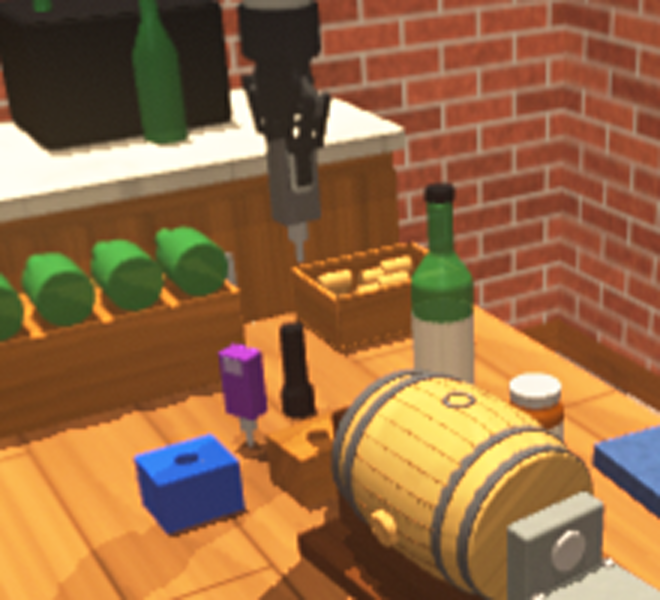

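The gauge is held upright, its tip at crop (301,260), i.e. side-view (220,147). The ring is on top of the cask at crop (459,400). I move over the ring.

Request:
carry_out:
  deltas:
    - {"dx": 0,"dy": -0.12,"dz": 0,"turn": 0,"hand": 0.2}
    - {"dx": 0,"dy": -0.3,"dz": 0,"turn": 0,"hand": 0.2}
    - {"dx": 0,"dy": -0.48,"dz": 0,"turn": 0,"hand": 0.2}
    - {"dx": 0,"dy": -0.66,"dz": 0,"turn": 0,"hand": 0.2}
    - {"dx": 0,"dy": -0.82,"dz": 0,"turn": 0,"hand": 0.2}
    - {"dx": 0,"dy": -0.94,"dz": 0,"turn": 0,"hand": 0.2}
    - {"dx": 0,"dy": -1,"dz": 0,"turn": 0,"hand": 0.2}
    - {"dx": 0,"dy": -1,"dz": 0,"turn": 0,"hand": 0.2}
    - {"dx": 0,"dy": -1,"dz": 0,"turn": 0,"hand": 0.2}

```text
clock: 14.48
position: [0.5475, 0.0359, 0.3671]
eef_rot: [[-0.996, -0.092, -0.001], [-0.092, 0.996, 0.002], [0.001, 0.002, -1.0]]
ft_force: [0.1, -0.3, -1.6]
opening: 0.349
grasp_force: 40.1
```

```bash
python3 - <<'E'
from h import *
st();print(rel([.549,.0145,.335]))
s=arm.observe();R=np.array(s["eef_rot"]);p=np.array(s["position"])
im,D=arm.grab_frame("side")
t=p+R@[0,0,.104];uv=proj("side",[t,t-[0,0,.045],[.549,.0145,.21]])
print("pred tip, ref, ring",uv.round(1));u,v=uv[0].astype(int)
cv2.imwrite("pics/side3.png",cv2.resize(im[v-60:v+60,u-75:u+75],None,fx=5,fy=5,interpolation=cv2.INTER_CUBIC)[:,:,::-1]);print(u-75,v-60)
E
```

```text
t 14.475 p [0.5475 0.0359 0.3671] yaw -174.71 z [-0.001   0.0016 -1.    ] F [ 0.1 -0.3 -1.6] op 0.349 g 40.13025641441345 q [-0.17  0.37  0.1   1.54 -0.04  1.24  1.6 ]
[ 0.002 -0.086  0.128]
pred tip, ref, ring [[267.2 171.8]
 [267.7 187. ]
 [272.4 192.6]]
192 111
```

View pics/side3.png

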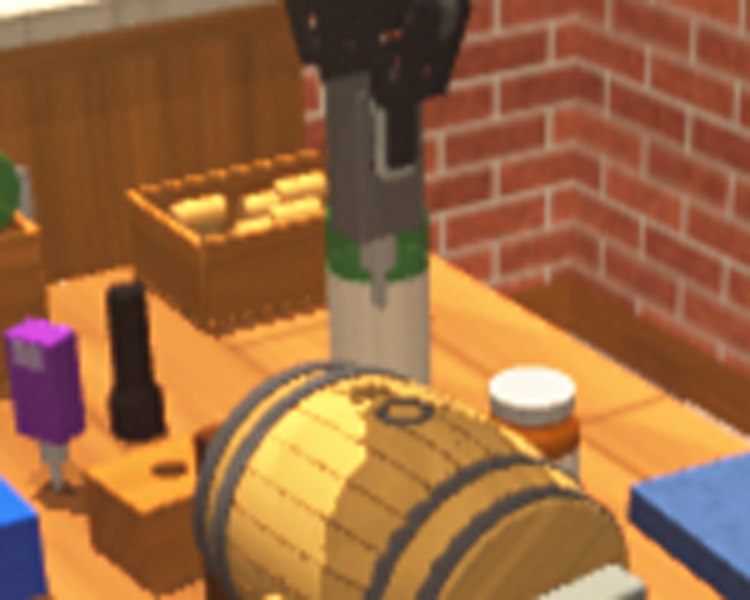

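The gauge tip is at crop (379,306), i.e. side-view (267.8,172.2), against a prediction of (267.2,171.8). The ring is at crop (403,411), i.e. (272.6,193.2), against (272.4,192.6). Both agree, so I descend gently.

Request:
carry_out:
  deltas:
    - {"dx": 0.001,"dy": -0.04,"dz": 0,"turn": 0,"hand": 0.2}
    - {"dx": 0.002,"dy": -0.086,"dz": 0.04,"turn": 0,"hand": 0.2}
    - {"dx": 0.002,"dy": -0.086,"dz": 0.09,"turn": 0,"hand": 0.2}
    - {"dx": 0.002,"dy": -0.086,"dz": 0.128,"turn": 0,"hand": 0.2}
    - {"dx": 0.002,"dy": -0.086,"dz": 0.15,"turn": 0,"hand": 0.2}
    - {"dx": 0.002,"dy": -0.086,"dz": 0.15,"turn": 0,"hand": 0.2}
    - {"dx": 0.002,"dy": -0.086,"dz": 0.15,"turn": 0,"hand": 0.2}

```text
clock: 15.4
position: [0.5494, 0.0124, 0.3304]
eef_rot: [[-0.996, -0.089, 0.001], [-0.089, 0.996, 0.0], [-0.001, 0.0, -1.0]]
ft_force: [1.0, -0.1, -2.2]
opening: 0.341
grasp_force: 40.1
```

```bash
python3 -c "
from h import *
st();print(rel([.549,.0145,.314]))"
```

```text
t 15.4 p [0.5494 0.0124 0.3304] yaw -174.87 z [ 8.e-04  1.e-04 -1.e+00] F [ 1.  -0.1 -2.2] op 0.341 g 40.1317834854126 q [-0.13  0.39  0.1   1.61 -0.04  1.15  1.64]
[0.001 0.009 0.066]
```

Next I go down in small steps to about 4 mm of travel into the spring and check the force.

Request:
carry_out:
  deltas:
    - {"dx": 0,"dy": 0.007,"dz": 0.02,"turn": 0,"hand": 0.2}
    - {"dx": 0,"dy": 0.007,"dz": 0.04,"turn": 0,"hand": 0.2}
    - {"dx": 0,"dy": 0.007,"dz": 0.055,"turn": 0,"hand": 0.2}
    - {"dx": 0,"dy": 0.007,"dz": 0.065,"turn": 0,"hand": 0.2}
    - {"dx": 0,"dy": 0.007,"dz": 0.075,"turn": 0,"hand": 0.2}
    - {"dx": 0,"dy": 0.007,"dz": 0.084,"turn": 0,"hand": 0.2}
    - {"dx": 0,"dy": 0.007,"dz": 0.084,"turn": 0,"hand": 0.2}
    - {"dx": 0,"dy": 0.007,"dz": 0.084,"turn": 0,"hand": 0.2}

```text
clock: 16.4
position: [0.5489, 0.0139, 0.3093]
eef_rot: [[-0.996, -0.089, 0.0], [-0.089, 0.996, -0.0], [-0.0, -0.0, -1.0]]
ft_force: [-0.8, 0.2, 0.5]
opening: 0.345
grasp_force: 40.3
```

```bash
python3 -c "
from h import *
st()"
```

```text
t 16.4 p [0.5489 0.0139 0.3093] yaw -174.89 z [ 0. -0. -1.] F [-0.8  0.2  0.5] op 0.345 g 40.31852602958679 q [-0.13  0.41  0.1   1.64 -0.05  1.09  1.64]
```

Request:
carry_out:
  deltas:
    - {"dx": 0,"dy": 0,"dz": 0.007,"turn": 0,"hand": 0.2}
    - {"dx": 0,"dy": 0,"dz": 0.014,"turn": 0,"hand": 0.2}
    - {"dx": 0,"dy": 0,"dz": 0.021,"turn": 0,"hand": 0.2}
    - {"dx": 0,"dy": 0,"dz": 0.021,"turn": 0,"hand": 0.2}
    - {"dx": 0,"dy": 0,"dz": 0.021,"turn": 0,"hand": 0.2}
    - {"dx": 0,"dy": 0,"dz": 0.021,"turn": 0,"hand": 0.2}
    - {"dx": 0,"dy": 0,"dz": 0.021,"turn": 0,"hand": 0.2}
    - {"dx": 0,"dy": 0,"dz": 0.021,"turn": 0,"hand": 0.2}

```text
clock: 17.4
position: [0.549, 0.0139, 0.3038]
eef_rot: [[-0.996, -0.089, -0.0], [-0.089, 0.996, -0.0], [0.0, -0.0, -1.0]]
ft_force: [-2.8, 0.7, 2.4]
opening: 0.344
grasp_force: 40.5
```

```bash
python3 - <<'E'
from h import *
st()
im,D=arm.grab_frame("side")
cv2.imwrite("pics/side4.png",cv2.resize(im[130:230,215:335],None,fx=6,fy=6,interpolation=cv2.INTER_CUBIC)[:,:,::-1]);st()
E
```

```text
t 17.4 p [0.549  0.0139 0.3038] yaw -174.89 z [-0. -0. -1.] F [-2.8  0.7  2.4] op 0.344 g 40.50656318664551 q [-0.13  0.41  0.1   1.65 -0.05  1.08  1.64]
t 17.45 p [0.549  0.0139 0.3038] yaw -174.88 z [-1.e-04 -0.e+00 -1.e+00] F [-2.   0.6  3.1] op 0.348 g 40.50670266151428 q [-0.13  0.41  0.1   1.65 -0.05  1.08  1.64]
```

View pics/side4.png

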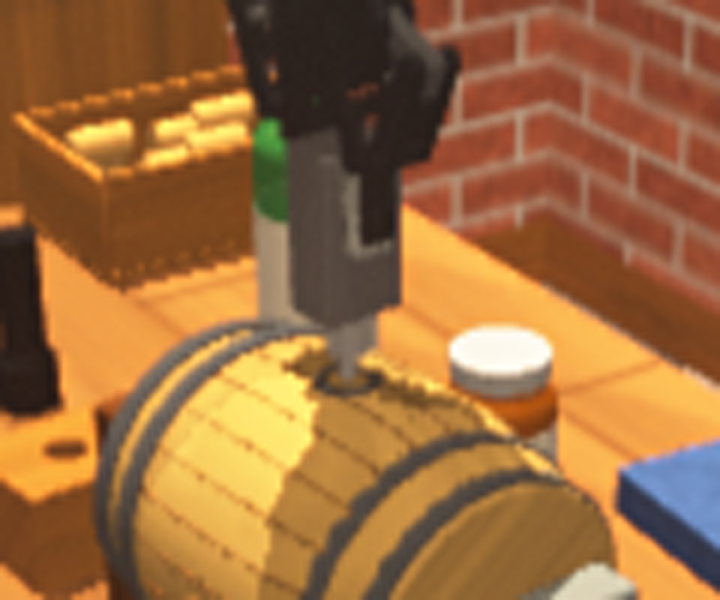

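The tip sits inside the ring, at crop (347,375) with the ring centre at (348,378). The gauge is upright with about 4.7 N net, roughly 10 mm in.

```bash
python3 -c "
from h import *
print(arm.close_job());st()"
```

```text
the job is handed in; nothing more can be done
None
the job is handed in; nothing more can be done
```

The ring was cranked to the top, and the job is handed in with the gauge still gripped upright and its tip pressed inside the ring, about 10 mm in at roughly 4.7 N. It took 17.5 s on the robot clock, and no verdict was returned.

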